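# Clamp the jar and unscrew its tight cap

### The job

Brace the six-sided jar in the bench clamp by pressing the clamp's spring pedal down to its stop with the gripper, then unscrew the jar's tight cap counter-clockwise until its threads let go and lift it straight off, without turning the jar in the clamp or pulling it up. Finish while still holding the cap level, about two centimetres clear above the jar's mouth, with the jar still clamped; do not put the cap down or let go of it. Leave the other things on the table where they are.

Things in the scene. Friction and masses are not known exactly. Their poses are not given: they have to be found in the camera images.
- clamp: Steel bench clamp fixed to the table; origin on the table midway between its open jaws, z up. Base plate 100 x 170 mm, 12 mm thick; the jar stands on it. Two flat jaws (tops 62 mm above the table) close along its y axis: fixed face at y = +36 mm, moving face at -36 mm when open. The pedal sticks out to -y; hinge cheeks at x = +-31, y = -68 mm reach 74 mm above the table.
- jaw (a joint): How far the moving jaw has gone towards the fixed jaw, in m: starts at 0 to 0.003, about 0.012 with the jar clamped. The pedal pushes it forward; a friction ratchet (26 N) keeps it where it was pushed when the pedal springs back.
- pedal (a joint): Pedal angle in rad: 0 at rest (pointing up by 0.2 rad), 0.35 at its stop. It springs back when let go. Its hinge is parallel to the clamp's x axis, at clamp y = -68 mm, 60 mm above the table. Pressing at the pad takes 3 to 8 N at first and about 15 to 18 N near the stop, where the jaw meets the jar.
- pedal_pad (a point): Middle of the upper face of the pedal's black rubber pad (50 mm along the clamp's x, 46 mm along the lever), 110 mm from the hinge along the lever. About 91 mm above the table at rest; it goes down about 38 mm to the stop. Press straight down here with closed fingers.
- jar: Loose six-sided brown jar with paper labels, 60 mm across flats, 69 across corners, 81 mm high to the shoulder; about 0.45 kg. Origin at the centre of its underside, z up; its +-y flats face the jaws. Between the open jaws it is too loose to resist turning; the closing jaw pushes it some 3 to 5 mm, square against the fixed jaw, and holds it.
- jar_mouth (a point): Centre of the jar's mouth (top of the neck), 104.5 mm above the jar's underside.
- cap: Round aluminium screw cap with fluted skirt, outer diameter 56 mm, 24 mm high, 50 g. Origin at the centre of its lower rim, z up. Screwed on, the rim is about 87 mm above the jar's underside, 6 mm above the jar's shoulder, and 17.5 mm below the mouth, so the skirt covers the neck. Grip it across the skirt from above with 40 N or more.
- cap_top (a point): Centre of the cap's flat top, 24 mm above its rim. A springy seal makes the cap tight: about 0.5 N m. Turned counter-clockwise (seen from above) it rises about 3 mm; after about 0.85 rad the threads let go and it lifts off freely; beyond about 1.8 rad it meets the thread again, so stop at about 1.2.
- cup0: Bystander: empty kraft-paper soup cup, 84 mm across, 62 mm high, beside the clamp. Origin under its centre.
- cup1: Bystander: another such cup, on the other side of the clamp.
- cup2: Bystander: another such cup, farther to the left.
- spoon: Bystander: steel spoon 160 mm long lying beside the clamp.
- spare_jar: Bystander: another closed jar of the same kind, 110 mm high, standing on the table away from the clamp.
- shaker: Bystander: steel shaker, 44 mm across, 70 mm high.
- foil_tub: Bystander: round metal tub, 72 mm across, 75 mm high.
There are look-alikes about, which are no part of the job. There is more than one size of the cap; the job needs the smaller. What is shaped like the jar but turquoise is not meant.

How it is judged (in metres and radians):
On the way, in this order (a step that is already met when the one before it is completed fails the run):
1. the pedal is pressed down to its stop and the moving jaw has closed on the jar (value of joint pedal above 0.325 rad and value of joint jaw above 0.01 m), for 0.1 s.
2. the cap is turned loose (by over 0.7 rad against the jar) while it still sits on the neck (angle between the x axis of cap and the x axis of jar, either way round above 0.7 rad and z of cap in the frame of jar below 0.1 m), for 0.1 s.
At the end, for the whole second after the job is handed in: The gripper holds the cap (over 1 N) still and level (within 0.2 rad), its rim 5 to 50 mm above the jar's mouth and within 20 mm of its axis, touching nothing of the jar; the jar is seated upright on the clamp's base (within 12 mm along the jaws) with the jaw closed on it (over 10 mm of travel) (x of jar in the frame of clamp between -0.012 and 0.012 m and z of jar in the frame of clamp below 0.016 m and angle between jar's own z axis and vertical below 0.08 rad and value of joint jaw above 0.01 m and z of cap in the frame of jar_mouth between 0.005 and 0.05 m and horizontal distance between cap and jar_mouth below 0.02 m and angle between cap's own z axis and vertical below 0.2 rad and contact force between the fingers and cap above 1 N and contact force between jar and cap below 0.1 N and contact force between the fingers and jar below 0.1 N and linear speed of cap below 0.03 m/s); the arm keeps its last pose, push and grip.
It fails at once if the jar is turned in the clamp (over 0.35 rad) or pulled up from its base (over 8 mm) (angle between the x axis of jar and the x axis of clamp, either way round above 0.35 rad or z of jar in the frame of clamp above 0.02 m).
It fails at once if another thing on the table is moved by over 30 mm (distance of any of cup0, cup1, cup2, spoon, spare_jar, shaker, foil_tub from where it was at the start of the episode above 0.03 m).
It also fails if it takes over 54 s, if anything falls off the work surface, if the arm or the gripper's body presses on something with over 40 N, if the wrist force passes 120 N, or if a joint passes its speed limit or range.

### The arm

A 7-joint arm with a two-finger parallel gripper is mounted at the origin on the work surface. World frame = base frame: x ahead of the robot, y to its left, z up, the work surface at z = 0. Lengths are in mm, angles in rad, forces in N, time in s.
With the tool pointing down it reaches from about 400 to 875 mm from the base axis. Payload 4.4 kg.
Tool frame: the origin (TCP) lies midway between the tips of the shut fingers; the grasp point (between the pads) lies ctrl.grip_depth behind it (ctrl.grip_depth is the distance from the TCP to the grasp point, in mm); z points along the fingers, y is the line along which they close (so a half turn about z gives the same grasp; the last joint's range is limited). The gripper opens to 85 mm and grips with 20 to 120 N. Pads are 22 mm wide; open, the fingers measure 114 mm over their backs; the gripper's body (76 mm by 85 mm) begins 54 mm behind the grasp point. The pads swing forward as they close: fully open they stand 13 mm farther back than shut.
Start: joints at [-1.391, 0.628, 0.038, 1.517, -0.027, 0.996, -0.02], TCP at [158.141, 630.483, 231.313] pointing down, gripper open.
Joint ranges: [-3.06, 3.06], [-0.37, 2.12], [-1.25, 1.32], [0.18, 2.47], [-1.1, 4.24], [0.23, 1.98], [-2.94, 2.94]. Speed limits (rad/s): [2.57, 2.57, 3.14, 3.14, 3.14, 3.14, 3.14].

### API

Orientations are given as [roll, pitch, yaw] about the fixed x, y, z axes, in that order (R = Rz(yaw) Ry(pitch) Rx(roll)).
In Python, from cell import ctrl gives the robot as it stands.
- The arm moves only by the tool carry_out, never from a script. Its argument "deltas" is one flat list of numbers, 7 for each row, row after row: the turn, a rotation vector about the tool's x, y, z in degrees, then the shift along the tool's x, y, z in m, then the closure, from -1 (fully open) to 1 (shut). In form: [wx, wy, wz, dx, dy, dz, claw, wx, wy, wz, dx, dy, dz, claw, ...]. A call has 1 to 12 rows; each row shifts and turns the commanded pose from where the row before left it, along the tool's axes as they then stand; what a row does not reach is not made up. A row lasts 1/8 s, in which the tool goes at most 62.5 mm and 10.7 degrees, less where a joint would pass 70% of its speed; a pose out of reach is approached as far as the arm can. A call with a gripper value outside its range is refused whole. The fingers move at their own pace and stop on an object; the grip force is fixed at half the most. Time passes only in rows, so rows that do not move let the fingers close. It gives the time, the measured TCP pose, the force, the opening and the grip force at its end, in the units of the state.
- ctrl.read_state(): the state, without advancing time (a new reading comes with each control period).
- ctrl.get_image(name): name is "side" or "top"; returns the picture (480x640x3 uint8, red, green, blue); there is no depth.
- ctrl.calibration(name): a dict with "mtx" (3x3 intrinsics, pixels), "distortion" ([k1, k2, p1, p2, k3] as OpenCV has them; the pictures are not rectified), "R" (3x3) and "t" (3): a world point X has camera coordinates R X + t. Camera axes: x right, y down, z forward; pixel columns grow to the right and rows downward; lengths in mm; the calibration is good to about 2 mm. A picture is of the moment at which its call begins. calibration takes no time and is no camera call.
- ctrl.finish_job(): hands the job in; it is judged then, once.
The state is a dict: "clock": time; "qpos": joint angles; "qd": joint speeds; "tau": joint torques, N m; "eef_pos": TCP position; "tool_rot": TCP orientation; "force": force on the tool from outside, world axes, zero at the start; "torque": the same for the moment, N m; "width": finger opening in mm; "gripper_force": force on a finger pad.
Only numpy, scipy, OpenCV 4.12 (cv2) and the standard library are available. Lean on these libraries where they do the work, as an engineer would, in place of code of your own. Each camera call takes 0.05 s, during which the arm holds its last target. There are 200 camera calls.

## Working session

There is one attempt and no reset: what is moved stays moved. The work goes in short steps, Python scripts to look and compute and a tool call to move; the robot and the scene stay as the last step left them, time stands still between calls to the robot, and variables do not carry over. Pictures are saved under pics/ and viewed, at most 10 in all, crops included, and the job is handed in when it is done.

Besides the shell and the picture viewer there is one more tool, called after ">>>" in YAML: its name, and indented under it one key for each argument. carry_out: Moves the arm, as the interface text tells. Its arguments: {"type":"object","properties":{"deltas":{"type":"array"}},"required":["deltas"]}

```bash
mkdir -p pics
python3 - <<'E'
from cell import ctrl
import cv2
print(ctrl.read_state(), ctrl.grip_depth)
for n in("side","top"):
    cv2.imwrite(f"pics/{n}0.png",ctrl.get_image(n)[:,:,::-1]); print(ctrl.calibration(n))
E
```

```text
{'clock': 0.0, 'qpos': array([-1.39080676,  0.62932894,  0.03841604,  1.51836921, -0.02698832,
        0.99631954, -0.01997907]), 'qd': array([ 6.22130145e-04, -9.60448330e-04,  2.33688277e-03,  5.72192564e-05,
        1.90163279e-03, -4.95282830e-04, -8.23560981e-04]), 'tau': array([-1.59402844e-04, -5.63401330e+01,  1.22625522e+00, -1.93434638e+01,
        1.09899830e-02,  1.08120116e-02, -3.22225937e-06]), 'eef_pos': array([157.96629263, 629.86152031, 230.39938434]), 'tool_rot': array([-3.13968494e+00,  1.90205906e-05,  2.89585133e+00]), 'force': array([ 1.04123601,  0.54646384, -0.06676212]), 'torque': array([ 0.00112559, -0.02306801, -0.01651123]), 'gripper_force': 0.0, 'width': 85.15997298908962} 18.700000000000003
{'mtx': array([[442.63291039,   0.        , 321.21943378],
       [  0.        , 442.63291039, 236.80314556],
       [  0.        ,   0.        ,   1.        ]]), 'distortion': array([-0.10650792,  0.        ,  0.        ,  0.        ,  0.        ]), 'R': array([[ 0.9871162 , -0.15957263, -0.01175555],
       [-0.12780725, -0.74214582, -0.65793989],
       [ 0.09626486,  0.65096556, -0.75297869]]), 't': array([-602.64540161,  154.989232  ,  952.74813342])}
{'mtx': array([[558.05793762,   0.        , 326.74174428],
       [  0.        , 558.05793762, 247.25207619],
       [  0.        ,   0.        ,   1.        ]]), 'distortion': array([0.02577233, 0.        , 0.        , 0.        , 0.        ]), 'R': array([[ 0.00435308, -0.99990844,  0.0128122 ],
       [-0.98774627, -0.00629827, -0.15594116],
       [ 0.15600758, -0.01197638, -0.98768325]]), 't': array([  21.86207617,  602.31168742, 1460.12354775])}
```

View pics/side0.png

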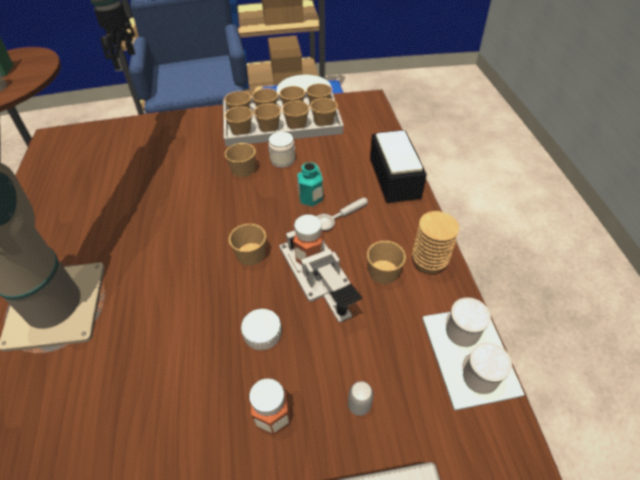

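View pics/top0.png

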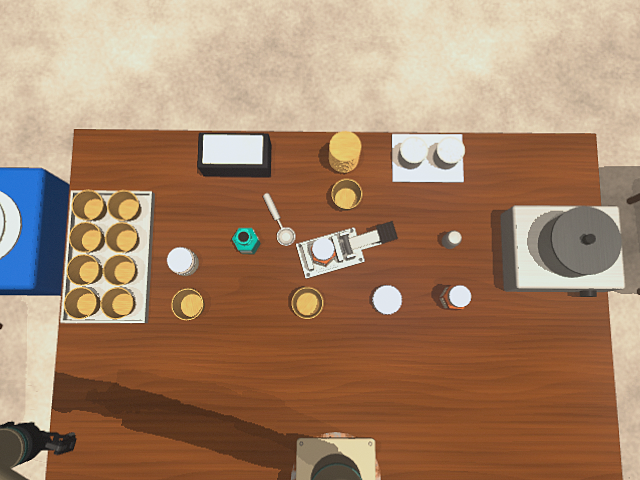

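The side view shows the clamp at about (318,270), with the jar and its white cap at (307,228) and the black pad at (346,295). In the top view the cap is at (322,248) and the pad at (387,233). I'll enlarge both.

Run:
```python
import cv2,numpy as np
a=cv2.imread("pics/top0.png")[210:290,280:410]; b=cv2.imread("pics/side0.png")[205:325,270:370]
a=cv2.resize(a,None,fx=6,fy=6,interpolation=cv2.INTER_CUBIC);b=cv2.resize(b,None,fx=5,fy=5,interpolation=cv2.INTER_CUBIC)
cv2.imwrite("pics/topc.png",a);cv2.imwrite("pics/sidec.png",b)
```

```text
(no output)
```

View pics/topc.png

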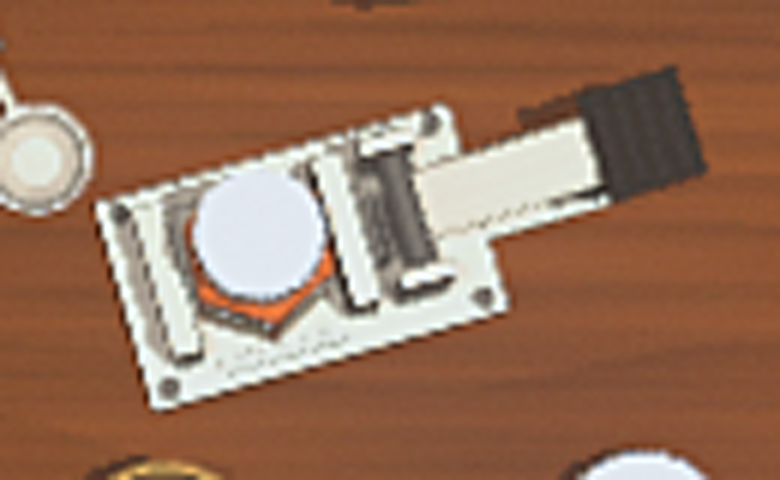

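View pics/sidec.png

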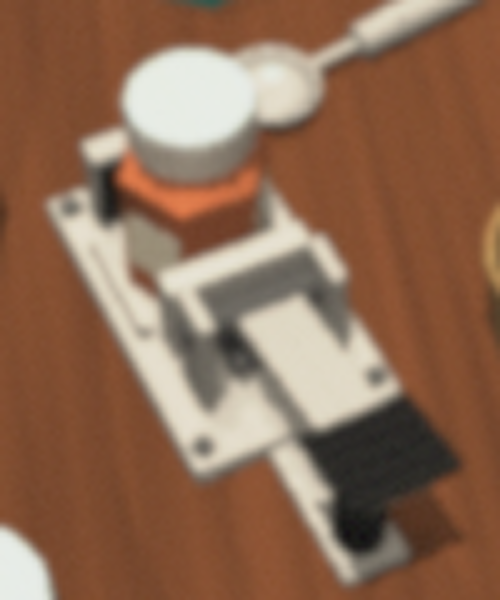

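```bash
cat > h.py <<'E'
from cell import ctrl
import cv2,numpy as np
def ray(n,uv):
    c=ctrl.calibration(n);p=cv2.undistortPoints(np.array([[uv]],float),c["mtx"],c["distortion"])[0,0]
    R=c["R"];return -R.T@c["t"],R.T@np.array([*p,1])
def atz(n,uv,z):
    o,d=ray(n,uv);return (o+d*(z-o[2])/d[2])
def tri(a,b):
    A=[];B=[]
    for n,uv in(("top",a),("side",b)):
        o,d=ray(n,uv);d/=np.linalg.norm(d);P=np.eye(3)-np.outer(d,d);A.append(P);B.append(P@o)
    return np.linalg.lstsq(np.vstack(A),np.hstack(B),rcond=None)[0]
T=lambda x,y:(280+(x+.5)/6-.5,210+(y+.5)/6-.5)
S=lambda x,y:(270+(x+.5)/5-.5,205+(y+.5)/5-.5)
E
python3 - <<'E'
from h import *
np.set_printoptions(precision=1,suppress=True)
print("cap",atz("top",T(259,233),123),atz("side",S(190,98),123),tri(T(259,233),S(190,98)))
pt=[(580,93),(678,66),(708,168),(612,203)];ps=[(405,395),(462,462),(362,502),(303,435)]
pt=np.array(pt);ps=np.array(ps)
print("pad",atz("top",T(*pt.mean(0)),91),atz("side",S(*ps.mean(0)),91),tri(T(*pt.mean(0)),S(*ps.mean(0))))
print([atz("top",T(*q),91) for q in pt],[atz("side",S(*q),91) for q in ps])
b=[atz("top",T(*q),12) for q in [(120,215),(430,122),(483,297),(168,388)]]; print("bolts",b,np.mean(b,0))
b=[atz("side",S(*q),12) for q in [(70,207),(375,375),(203,446)]]; print("bolts",b)
c=[atz("top",T(*q),12) for q in [(98,202),(440,103),(508,305),(155,410)]];print("plate",c,np.mean(c,0))
for a in(b[:],c): 
    pass
d=c[1]-c[0];e=c[2]-c[3]
print([np.degrees(np.arctan2(v[1],v[0])) for v in(d,e,c[0]-c[3],c[1]-c[2])],[np.linalg.norm(v) for v in(d,e,c[0]-c[3],c[1]-c[2])])
# jaws top inner faces z62
for q in[(138,205),(190,360),(160,200),(203,350),(310,160),(355,310),(335,150),(378,300)]: print(q,atz("top",T(*q),62))
E
```

```text
cap [587.1  36.2 123. ] [588.3  34.5 123. ] [587.9  36.2 121. ]
pad [ 637.9 -133.    91. ] [ 639.4 -132.7   91. ] [ 638.6 -133.    91.3]
[array([ 655.3, -104.8,   91. ]), array([ 667.8, -148.2,   91. ]), array([ 622.2, -160.7,   91. ]), array([ 606.4, -118.4,   91. ])] [array([ 652.9, -109.3,   91. ]), array([ 668.3, -144. ,   91. ]), array([ 626.7, -155.3,   91. ]), array([ 609.8, -121.2,   91. ])]
bolts [array([612.4,  99.8,  12. ]), array([656.9, -43.3,  12. ]), array([575.3, -67.4,  12. ]), array([532.4,  76.9,  12. ])] [594.3  16.5  12. ]
bolts [array([533.1,  77.1,  12. ]), array([656.2, -42.5,  12. ]), array([575.7, -67. ,  12. ])]
plate [array([618.4, 110. ,  12. ]), array([665.9, -47.9,  12. ]), array([571.7, -78.9,  12. ]), array([522.3,  82.7,  12. ])] [594.6  16.5  12. ]
[np.float64(-73.23883234091767), np.float64(-73.0243243934073), np.float64(15.839079866046504), np.float64(18.18730321324015)] [np.float64(164.88123208887387), np.float64(168.9594283553076), np.float64(99.8588553711754), np.float64(99.24410504765619)]
(138, 205) [608.9  89.9  62. ]
(190, 360) [539.5  66.2  62. ]
(160, 200) [611.2  80.2  62. ]
(203, 350) [544.   60.4  62. ]
(310, 160) [629.8  13.3  62. ]
(355, 310) [562.3  -6.9  62. ]
(335, 150) [634.4   2.1  62. ]
(378, 300) [566.8 -17.1  62. ]
```

The two views agree. The cap axis is at about (587.5,36) with its top at z≈121, the pad is at (638.6,-133,91), and the clamp yaw is about 16.8°. Working back from the pad also puts the clamp origin near (588,35). Next I plan the move to above the pad.

```bash
cat >> h.py <<'E'
from scipy.spatial.transform import Rotation as Ro
def plan(p,yaw,n,claw,start=None):
    s=ctrl.read_state();p0=s["eef_pos"];R0=Ro.from_euler("xyz",s["tool_rot"])
    R1=Ro.from_euler("xyz",[180,0,yaw],degrees=True);w=(R0.inv()*R1).as_rotvec()/n;R=R0;out=[]
    for i in range(n):
        d=R.inv().apply((np.array(p)-p0)/n)/1000
        out.append([*np.round(np.degrees(w),1),*np.round(d,4),claw]);R=R*Ro.from_rotvec(w)
    for k in range(0,n,12): print(",".join(f"{v:g}" for r in out[k:k+12] for v in r))
E
python3 - <<'E'
from h import *
plan([639,-133,140],107,22,1)
E
```

```text
-0,0,2.7,-0.0296,-0.0283,0.0042,1,-0,0,2.7,-0.0309,-0.0269,0.0042,1,-0,0,2.7,-0.0322,-0.0254,0.0042,1,-0,0,2.7,-0.0333,-0.0239,0.0042,1,-0,0,2.7,-0.0344,-0.0223,0.0041,1,-0,0,2.7,-0.0354,-0.0207,0.0041,1,-0,0,2.7,-0.0363,-0.019,0.0041,1,-0,0,2.7,-0.0372,-0.0173,0.0041,1,-0,0,2.7,-0.0379,-0.0155,0.0041,1,-0,0,2.7,-0.0386,-0.0137,0.0041,1,-0,0,2.7,-0.0392,-0.0119,0.0041,1,-0,0,2.7,-0.0397,-0.0101,0.0041,1
-0,0,2.7,-0.0402,-0.0082,0.0041,1,-0,0,2.7,-0.0405,-0.0063,0.0041,1,-0,0,2.7,-0.0408,-0.0044,0.0041,1,-0,0,2.7,-0.0409,-0.0025,0.0041,1,-0,0,2.7,-0.041,-0.0006,0.0041,1,-0,0,2.7,-0.041,0.0013,0.0041,1,-0,0,2.7,-0.0409,0.0032,0.0041,1,-0,0,2.7,-0.0407,0.0051,0.0041,1,-0,0,2.7,-0.0404,0.007,0.0041,1,-0,0,2.7,-0.04,0.0089,0.0041,1
```

>>> carry_out:
  deltas: [0,0,2.7,-0.03,-0.028,0.004,1,0,0,2.7,-0.031,-0.027,0.004,1,0,0,2.7,-0.032,-0.025,0.004,1,0,0,2.7,-0.033,-0.024,0.004,1,0,0,2.7,-0.034,-0.022,0.004,1,0,0,2.7,-0.035,-0.021,0.004,1,0,0,2.7,-0.036,-0.019,0.004,1,0,0,2.7,-0.037,-0.017,0.004,1,0,0,2.7,-0.038,-0.0155,0.004,1,0,0,2.7,-0.0386,-0.014,0.004,1,0,0,2.7,-0.039,-0.012,0.004,1,0,0,2.7,-0.04,-0.01,0.004,1]

```text
clock: 1.6
eef_pos: [419.1, 213.8, 183.0]
tool_rot: [-3.141, -0.0, 2.329]
force: [-0.0, -0.1, 0.5]
width: 0.2
gripper_force: 0.0
```

Run:
```python
from h import *
s=ctrl.read_state();print(s["clock"],s["eef_pos"],s["tool_rot"],s["qpos"])
plan([639,-133,140],107,11,1)
```

```text
1.6 [419.07006375 213.81436014 183.03296955] [-3.14127813e+00 -1.40615029e-04  2.32902480e+00] [-0.66325014  0.45470721  0.18421903  2.05953766 -0.13544191  0.63878507
  0.36983836]
-0,-0,2.4,-0.0366,-0.0072,0.0039,1,-0,-0,2.4,-0.0369,-0.0056,0.0039,1,-0,-0,2.4,-0.0371,-0.0041,0.0039,1,-0,-0,2.4,-0.0372,-0.0025,0.0039,1,-0,-0,2.4,-0.0373,-0.0009,0.0039,1,-0,-0,2.4,-0.0373,0.0006,0.0039,1,-0,-0,2.4,-0.0373,0.0022,0.0039,1,-0,-0,2.4,-0.0371,0.0038,0.0039,1,-0,-0,2.4,-0.037,0.0053,0.0039,1,-0,-0,2.4,-0.0367,0.0069,0.0039,1,-0,-0,2.4,-0.0364,0.0084,0.0039,1
```

>>> carry_out:
  deltas: [0,0,2.4,-0.0366,-0.007,0.004,1,0,0,2.4,-0.037,-0.0056,0.004,1,0,0,2.4,-0.037,-0.004,0.004,1,0,0,2.4,-0.037,-0.0025,0.004,1,0,0,2.4,-0.037,-0.001,0.004,1,0,0,2.4,-0.037,0.0006,0.004,1,0,0,2.4,-0.037,0.002,0.004,1,0,0,2.4,-0.037,0.004,0.004,1,0,0,2.4,-0.037,0.005,0.004,1,0,0,2.4,-0.036,0.007,0.004,1,0,0,2.4,-0.036,0.008,0.004,1,0,0,0,0,0,0,1]

```text
clock: 3.1
eef_pos: [637.9, -133.4, 138.5]
tool_rot: [-3.141, 0.002, 1.865]
force: [-1.0, 0.8, -0.2]
width: 0.0
gripper_force: 0.0
```

Run:
```python
from h import *
s=ctrl.read_state();print(s["clock"],s["eef_pos"],s["tool_rot"],s["qpos"],s["force"])
plan([639,-133,97],107,4,1)
```

```text
3.1 [ 637.9275839  -133.37653732  138.45197244] [-3.14051521e+00  2.41647158e-03  1.86508702e+00] [ 0.00814335  0.74921264  0.26434817  1.60310655 -0.24186766  0.82141222
  0.66455194] [-0.99287459  0.81930741 -0.19036047]
-0,0,-0,0,0.0003,0.0104,1,-0,0,-0,0,0.0003,0.0104,1,-0,0,-0,0,0.0003,0.0104,1,-0,0,-0,0,0.0003,0.0104,1
```

>>> carry_out:
  deltas: [0,0,0,0,0,0.01,1,0,0,0,0,0,0.01,1,0,0,0,0,0,0.01,1,0,0,0,0,0,0.01,1,0,0,0,0,0,0.005,1,0,0,0,0,0,0.005,1,0,0,0,0,0,0.005,1,0,0,0,0,0,0.005,1,0,0,0,0,0,0.005,1,0,0,0,0,0,0.005,1]

```text
clock: 4.35
eef_pos: [638.8, -132.2, 71.5]
tool_rot: [3.139, 0.004, 1.868]
force: [-3.6, -3.6, 13.3]
width: -0.1
gripper_force: 6.8
```

>>> carry_out:
  deltas: [0,0,0,0,0,0.005,1,0,0,0,0,0,0.005,1,0,0,0,0,0,0.004,1,0,0,0,0,0,0.003,1,0,0,0,0,0,0,1]

```text
clock: 4.97
eef_pos: [639.0, -132.6, 55.1]
tool_rot: [3.139, 0.005, 1.868]
force: [-3.0, -3.9, 15.8]
width: -0.2
gripper_force: 8.0
```

>>> carry_out:
  deltas: [0,0,0,0,0,0.002,1,0,0,0,0,0,0.002,1,0,0,0,0,0,0.002,1,0,0,0,0,0,0,1]

```text
clock: 5.48
eef_pos: [639.2, -132.7, 52.6]
tool_rot: [3.138, 0.004, 1.868]
force: [-9.9, -1.5, 38.1]
width: -0.3
gripper_force: 18.9
```

The force jumped to 38 N at z=52.6, so the pedal is at its stop. I hold briefly, then lift.

>>> carry_out:
  deltas: [0,0,0,0,0,0.0005,1,0,0,0,0,0,0,1,0,0,0,0,0,-0.01,1,0,0,0,0,0,-0.015,1,0,0,0,0,0,-0.02,1,0,0,0,0,0,-0.03,1,0,0,0,0,0,-0.03,1,0,0,0,0,0,-0.02,1,0,0,0,0,0,0,-1]

```text
clock: 6.6
eef_pos: [638.5, -128.4, 172.3]
tool_rot: [3.139, -0.0, 1.871]
force: [-0.7, -0.3, 0.1]
width: 16.9
gripper_force: 0.0
```

Run:
```python
from h import *
s=ctrl.read_state();print(s["clock"],s["eef_pos"],s["tool_rot"],s["qpos"],s["force"])
for n in("side","top"): cv2.imwrite(f"pics/{n}1.png",ctrl.get_image(n)[:,:,::-1])
a=cv2.imread("pics/top1.png")[210:290,280:410]; b=cv2.imread("pics/side1.png")[205:305,270:370]
a=cv2.resize(a,(520,320),interpolation=cv2.INTER_CUBIC);b=cv2.resize(b,(270,270),interpolation=cv2.INTER_CUBIC)
c=np.zeros((320,790,3),np.uint8);c[:,:520]=a;c[:270,520:]=b
cv2.imwrite("pics/c1.png",c)
```

```text
6.6 [ 638.52274229 -128.39065303  172.28489335] [ 3.13920594e+00 -8.15742061e-05  1.87064349e+00] [-0.00362973  0.70768051  0.27443565  1.57978236 -0.23142874  0.88411223
  0.65490685] [-0.6597413  -0.29549223  0.05590705]
```

View pics/c1.png

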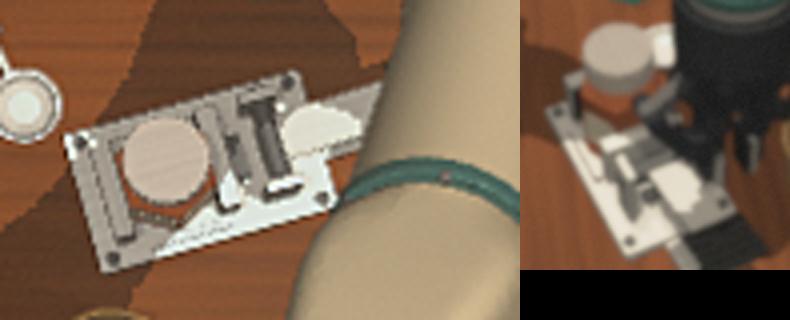

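In the top view the jar has been pushed against the fixed jaw, and the cap top is now at crop (166,161), about full-image (321.5,250.2). The pedal has sprung back and the jaw has stayed closed on the jar.

Run:
```python
from h import *
print(atz("top",(280+166.5/4-.5,210+161.5/4-.5),123),atz("side",(270+97.5/2.7-.5,205+44.5/2.7-.5),123))
# check by template shift of cap disc edges
a,b=[cv2.Canny(cv2.resize(cv2.imread(f"pics/top{i}.png")[225:275,300:350],None,fx=8,fy=8,interpolation=cv2.INTER_CUBIC),60,150) for i in(0,1)]
for i in(0,1):
    g=cv2.cvtColor(cv2.resize(cv2.imread(f"pics/top{i}.png")[225:275,300:350],None,fx=8,fy=8,interpolation=cv2.INTER_CUBIC),6)
    c=cv2.HoughCircles(cv2.GaussianBlur(g,(9,9),0),cv2.HOUGH_GRADIENT,1,100,param1=80,param2=15,minRadius=75,maxRadius=100)
    if c is not None:
        for q in c[0][:2]: print(i,q,atz("top",(300+(q[0]+.5)/8-.5,225+(q[1]+.5)/8-.5),123))
```

```text
[583.3072457   40.36498374 123.        ] [585.39094973  44.53293204 123.        ]
0 [184.5 188.5  87.2] [587.86761384  36.54868495 123.        ]
1 [174.5 191.5  92.7] [586.87488755  39.7456562  123.        ]
```

Run:
```python
from h import *
plan([586.2,40.2,165],106.8,6,-1)
```

```text
-0,-0,0.1,0.0293,0.0002,0.0009,-1,-0,-0,0.1,0.0293,0.0002,0.0009,-1,-0,-0,0.1,0.0293,0.0001,0.0009,-1,-0,-0,0.1,0.0293,0.0001,0.0009,-1,-0,-0,0.1,0.0293,0.0001,0.0009,-1,-0,-0,0.1,0.0293,0,0.0008,-1
```

>>> carry_out:
  deltas: [0,0,0,0.0293,0,0.001,-1,0,0,0,0.0293,0,0.001,-1,0,0,0,0.0293,0,0.001,-1,0,0,0,0.0293,0,0.001,-1,0,0,0,0.0293,0,0.001,-1,0,0,0,0.0293,0,0.001,-1,0,0,0,0,0,0,-1,0,0,0,0,0,0,-1]

```text
clock: 7.7
eef_pos: [585.7, 37.8, 164.1]
tool_rot: [-3.14, 0.001, 1.869]
force: [-1.0, -0.8, 0.5]
width: 85.4
gripper_force: 0.0
```

Run:
```python
from h import *
s=ctrl.read_state();print(s["clock"],s["eef_pos"],s["tool_rot"],s["qpos"],s["width"])
plan([586.2,40.2,91],106.8,6,-1)
```

```text
7.7 [585.68635885  37.75667946 164.06088892] [-3.14010998e+00  5.63964925e-04  1.86912477e+00] [-0.29548479  0.63657466  0.28946245  1.77145347 -0.24486003  0.77019723
  0.41560032] 85.43873576992247
-0,0,0,0.0004,0.0002,0.0122,-1,-0,0,0,0.0004,0.0002,0.0122,-1,-0,0,0,0.0004,0.0002,0.0122,-1,-0,0,0,0.0004,0.0002,0.0122,-1,-0,0,0,0.0004,0.0002,0.0122,-1,-0,0,0,0.0004,0.0002,0.0122,-1
```

>>> carry_out:
  deltas: [0,0,0,0.0004,0,0.012,-1,0,0,0,0.0004,0,0.012,-1,0,0,0,0.0004,0,0.012,-1,0,0,0,0.0004,0,0.012,-1,0,0,0,0.0004,0.0005,0.012,-1,0,0,0,0.0004,0.0005,0.012,-1,0,0,0,0,0,0,-1]

```text
clock: 8.57
eef_pos: [585.5, 41.3, 91.6]
tool_rot: [-3.14, -0.001, 1.87]
force: [0.1, -0.3, 0.3]
width: 85.2
gripper_force: 0.0
```

Run:
```python
from h import *
s=ctrl.read_state();print(s["clock"],s["eef_pos"],s["force"])
b=ctrl.get_image("side")[:,:,::-1]; cv2.imwrite("pics/s2.png",cv2.resize(b[185:285,250:370],(720,600),interpolation=cv2.INTER_CUBIC))
```

```text
8.575 [585.47974346  41.29740516  91.64068335] [ 0.12276871 -0.32394809  0.29920743]
```

View pics/s2.png

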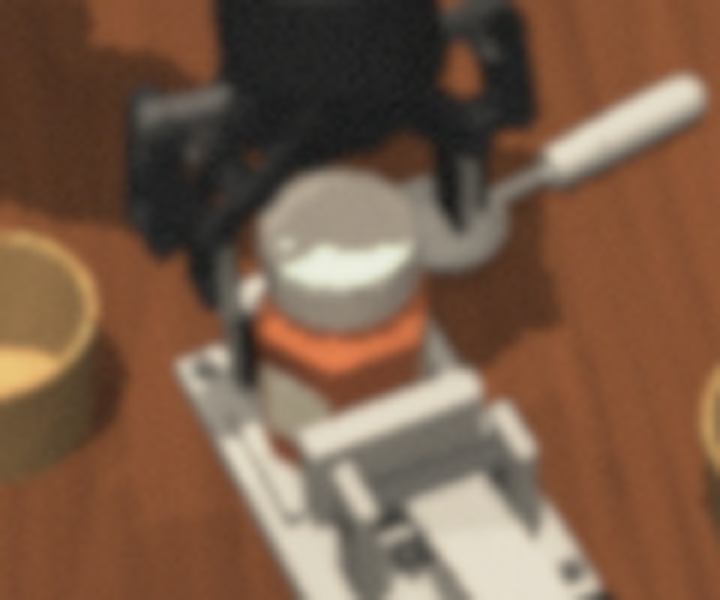

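The fingers straddle the cap evenly, with tips at about crop (220,300) and (460,230) and the cap centred at (340,240). Closing.

>>> carry_out:
  deltas: [0,0,0,0,0,0,1,0,0,0,0,0,0,1,0,0,0,0,0,0,1,0,0,0,0,0,0,1,0,0,0,0,0,0,1,0,0,0,0,0,0,1]

```text
clock: 9.38
eef_pos: [586.1, 41.1, 93.5]
tool_rot: [3.141, -0.0, 1.869]
force: [-2.1, -0.1, 5.3]
width: 54.1
gripper_force: 62.3
```

>>> carry_out:
  deltas: [0,0,-4,0,0,-0.0003,1,0,0,-4,0,0,-0.0003,1,0,0,-4,0,0,-0.0003,1,0,0,-4,0,0,-0.0003,1,0,0,0,0,0,0,1]

```text
clock: 10.0
eef_pos: [586.6, 41.6, 94.5]
tool_rot: [3.14, -0.0, 2.149]
force: [-1.8, 0.4, 4.0]
width: 53.9
gripper_force: 62.4
```

Run:
```python
from h import *
s=ctrl.read_state();print(s["qpos"],s["torque"],s["tau"],s["force"])
```

```text
[-0.22449625  0.72572123  0.16909333  1.81580521 -0.19593337  0.61524616
  0.64093429] [0.29904731 0.10346884 0.15895944] [ 7.42213670e-01 -5.25205672e+01  3.68369110e+00 -1.28369075e+01
  1.32043348e-01 -2.75347643e-01  1.44338477e-02] [-1.76341876  0.35527009  3.99643934]
```

>>> carry_out:
  deltas: [0,0,-5,0,0,-0.0003,1,0,0,-5,0,0,-0.0003,1,0,0,-5,0,0,-0.0003,1,0,0,-5,0,0,-0.0003,1,0,0,-5,0,0,-0.0003,1,0,0,0,0,0,0,1]

```text
clock: 10.75
eef_pos: [586.1, 41.5, 95.4]
tool_rot: [3.141, -0.0, 2.584]
force: [-2.0, 0.8, 1.3]
width: 53.6
gripper_force: 63.3
```

Run:
```python
from h import *
s=ctrl.read_state();print(s["torque"],s["force"],s["qpos"][6])
b=ctrl.get_image("side")[:,:,::-1]; cv2.imwrite("pics/s3.png",cv2.resize(b[185:285,250:370],(720,600),interpolation=cv2.INTER_CUBIC))
```

```text
[0.35041939 0.208062   0.14729242] [-2.03785705  0.77135689  1.33775804] 0.9479910350462019
```

View pics/s3.png

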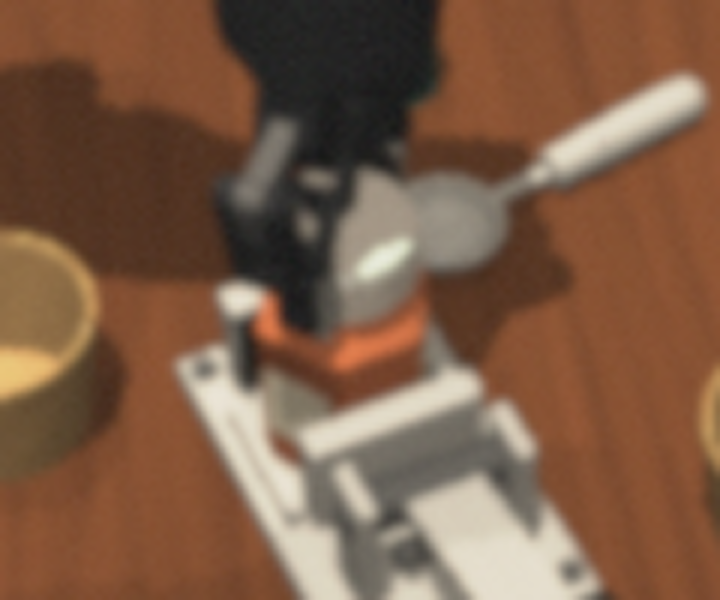

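The jar's orange shoulder, at about (340,345), is still square in the jaws while the fingers have turned with the cap. Continuing.

>>> carry_out:
  deltas: [0,0,-5,0,0,-0.0003,1,0,0,-5,0,0,-0.0003,1,0,0,-5,0,0,-0.0002,1,0,0,-5,0,0,-0.0002,1,0,0,-5,0,0,0,1,0,0,-4,0,0,0,1,0,0,0,0,0,0,1,0,0,0,0,0,0,1]

```text
clock: 11.8
eef_pos: [586.3, 41.0, 96.3]
tool_rot: [-3.141, -0.0, 3.089]
force: [-0.3, 0.3, -0.0]
width: 53.8
gripper_force: 63.2
```

>>> carry_out:
  deltas: [0,0,0,0,0,-0.001,1,0,0,0,0,0,-0.002,1,0,0,0,0,0,-0.002,1,0,0,0,0,0,0,1]

```text
clock: 12.3
eef_pos: [586.4, 41.2, 101.8]
tool_rot: [3.142, 0.001, 3.091]
force: [-0.3, 0.5, -0.0]
width: 53.3
gripper_force: 63.3
```

The cap is free, with no load on the wrist. Lifting about 29 mm more.

>>> carry_out:
  deltas: [0,0,0,0,0,-0.003,1,0,0,0,0,0,-0.004,1,0,0,0,0,0,-0.004,1,0,0,0,0,0,-0.004,1,0,0,0,0,0,-0.004,1,0,0,0,0,0,-0.004,1,0,0,0,0,0,-0.003,1,0,0,0,0,0,-0.003,1,0,0,0,0,0,0,1,0,0,0,0,0,0,1,0,0,0,0,0,0,1]

```text
clock: 13.68
eef_pos: [586.1, 41.2, 130.3]
tool_rot: [-3.142, -0.0, 3.091]
force: [0.8, -0.4, 0.3]
width: 53.9
gripper_force: 63.3
```

Run:
```python
from h import *
s=ctrl.read_state();print(s["torque"],s["force"],np.abs(s["qd"]).max())
b=ctrl.get_image("side")[:,:,::-1]; cv2.imwrite("pics/s4.png",cv2.resize(b[185:285,250:370],(720,600),interpolation=cv2.INTER_CUBIC))
```

```text
[ 0.00553148 -0.0117573  -0.02587699] [ 0.77271892 -0.44795757  0.26080845] 0.0016264318359515326
```

View pics/s4.png

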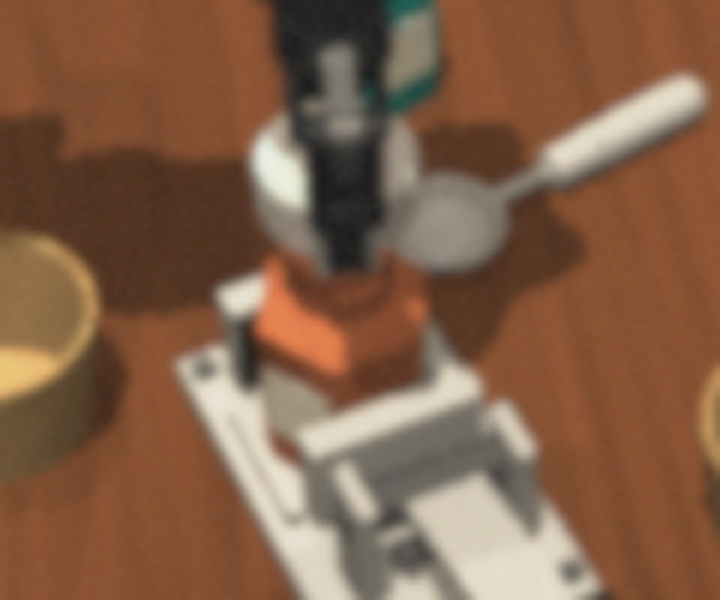

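The cap is held level above the jar at about (337,190). The neck shows below it at (345,290), and the jar is still seated in the jaws. Handing in.

```bash
python3 -c "
from cell import ctrl
print(ctrl.finish_job())"
```

```text
the job is handed in; nothing more can be done
None
```

I clamped the jar, unscrewed the cap (about 1.2 rad), lifted it off and handed the job in at about 14 s, with the cap held level roughly 2 cm above the mouth and the jar still seated in the clamp; the hand-in gave no verdict.

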